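Contact radiation reading on a lidded bone pot

TASK

The pot with the uranium-bearing bone is due for its contact reading: set its lid gently onto it, fully seated and level, and let go of the lid. Then lift the radiation probe out of its stand and hold it upright with its orange nose on the marked spot on the lid, inside its red ring, pressed lightly so that the sprung nose is about half-way in, and finish while still holding it there. Do not drop the lid or ram the probe, do not shove the pot about, and leave the green jar, the hammer head and the plaster block where they are.

Things in the scene. Friction and masses are not known exactly. Their poses are not given: they have to be found in the camera images.
- pot: heavy yellow round open pot of steel standing on the bench, 2.3 kg, 150 mm outer diameter, 5 mm wall (140 mm bore), 90 mm high, a bone lying inside well below the rim. Origin: centre of its underside, z up; the rim is 90 mm above it.
- bone: brown femur fragment lying loose in the pot, 100 mm long, 40 mm high. Origin: middle of its underside. It stays in the pot.
- lid: round aluminium lid lying knob up on the bench, about 0.4 kg. Origin: centre of its underside (foot of the spigot), z up. Spigot 9 mm deep, tapering from 126 mm diameter at the foot to 135 mm; flange above it 160 mm in diameter, 9 to 14 mm above the origin. Seated, the flange lies on the pot's rim and the origin is 81 mm above the pot's origin, centred on it; any yaw will do.
- lid_knob (a point): centre of the black cylindrical knob on the middle of the lid, to grasp it by: 30 mm in diameter, 40 mm tall, 14 to 54 mm above the lid's origin. The point is 34 mm above the lid's origin.
- lid_spot (a point): the marked spot for the reading, on the lid's flat top 50 mm from the lid's centre along the lid's own x: a red dot in a white disc with a red ring of 52 mm outer diameter. The point is the centre of the dot, at the height of the lid's top.
- stand: grey block stand on a dark steel foot, fixed to the bench: block 84 x 84 mm, 75 mm high (foot 130 x 110 x 10 mm), with one 40 mm wide upright bore in which the probe stands. Origin: centre of the underside, under the bore.
- probe: radiation probe, about 0.28 kg, 150 mm long, upright in the stand, nose down, hanging by its hand guard on the stand's top; lift it straight up 70 mm to clear. Origin: on its axis, at the nose's face when fully out; z towards its top. From the origin: orange nose sleeve, 34 mm diameter, 0 to 30 mm; steel barrel, 27 mm, to 62 mm; hand guard, 48 mm, 62 to 68 mm; then the grip.
- probe_grip (a point): a point on the probe's axis in its grip, 122 mm from the origin (28 mm below the top end). The grip is square, 30 x 30 mm (sides along the probe's x and y), from 68 mm to the top end at 150 mm; black, the uppermost 24 mm yellow.
- probe_nose (a point): centre of the probe's flat nose face (moves with the sprung sleeve).
- sleeve (a joint): how far the orange nose sleeve is pushed into the probe: 0 fully out, 0.012 m fully in (stop). Its spring needs 1 N to start and 0.4 N more for each mm (3.4 N half-way in).
- hammer: rusted rock hammer head without a handle, 150 mm long, 34 mm high, lying on the bench; bystander. Origin: underside, below its eye.
- jar: green glass jar with a dark lid, 72 mm in diameter, 95 mm high; bystander. Origin: centre of its underside.
- cast: white plaster cast block, 110 x 80 x 45 mm with a spiral shell in relief on top (3 to 9 mm proud of it); bystander. Origin: centre of its underside.
There are look-alikes about, which are no part of the job. Leave any pink look-alike of the lid alone.

How it is judged:
On the way:
1. the lid sits seated and level on the pot, let go and at rest, the probe still standing in its stand (horizontal distance between lid and pot below 0.006 m and angle between lid's own z axis and vertical below 0.035 rad and z of lid in the frame of pot between 0.078 and 0.0835 m and contact force between the fingers and lid below 0.1 N and linear speed of lid below 0.02 m/s and distance of probe from where it was at the start of the episode below 0.02 m), for 0.2 s.
At the end, for the whole second after the job is handed in: Lid seated on the pot (6 mm, 2 deg), untouched; gripper holds the probe still, under 5.7 deg off upright, nose on the lid within 9 mm of the spot, sleeve 2.5 to 10 mm in, 1 to 8 N; bone in the pot; pot moved under 30 mm, jar, hammer head and block under 25 mm (horizontal distance between lid and pot below 0.006 m and angle between lid's own z axis and vertical below 0.035 rad and z of lid in the frame of pot between 0.078 and 0.0835 m and contact force between the arm and lid below 0.3 N and contact force between the fingers and probe above 2 N and horizontal distance between probe_nose and lid_spot below 0.009 m and angle between probe's own z axis and vertical below 0.1 rad and value of joint sleeve between 0.0025 and 0.01 m and contact force between probe and lid between 1 and 8 N and linear speed of probe below 0.02 m/s and horizontal distance between bone and pot below 0.06 m and z of bone in the frame of pot below 0.05 m and not (distance of hammer from where it was at the start of the episode above 0.025 m) and not (distance of jar from where it was at the start of the episode above 0.025 m) and not (distance of cast from where it was at the start of the episode above 0.025 m) and distance of pot from where it was at the start of the episode below 0.03 m); the arm keeps its last pose, push and grip.
It fails at once if the lid is dropped: falling free at over 0.4 m/s (a drop of about 8 mm) (linear speed of lid above 0.4 m/s and contact force between the fingers and lid below 0.05 N).
It fails at once if the probe is rammed onto the lid with more than 20 N (contact force between probe and lid above 20 N).
It fails at once if the pot is shoved more than 30 mm (distance of pot from where it was at the start of the episode above 0.03 m).
It fails at once if the hammer head, the jar or the plaster block is moved more than 25 mm (distance of any of hammer, jar, cast from where it was at the start of the episode above 0.025 m).
It also fails if it takes over 58 s, if anything falls off the work surface, if the arm or the gripper's body presses on something with over 40 N, if the wrist force passes 120 N, or if a joint passes its speed limit or range.

ROBOT

A 6-joint arm with a two-finger parallel gripper is mounted at the origin on the work surface. World frame = base frame: x ahead of the robot, y to its left, z up, the work surface at z = 0. Lengths are in m, angles in rad, forces in N, time in s.
With the tool pointing down it reaches from about 0.375 to 0.9 m from the base axis. Payload 3.1 kg.
Tool frame: the origin (TCP) lies on the centre line of the jaws, within the pads' length; the fingertips stand nose_length ahead of it and the grasp point (between the pads) lies 6 mm ahead of it (nose_length is the distance from the TCP to the fingertips, in m); z points along the fingers, y is the line along which they close (so a half turn about z gives the same grasp; the last joint's range is limited). The gripper opens to 87 mm and grips with 3 to 60 N. Pads are 19 mm wide; open, the fingers measure 117 mm over their backs; the gripper's body (75 mm by 190 mm) begins 51 mm behind the grasp point.
Start: joints at [1.075, 0.527, 1.433, -0, 1.181, -0.178], TCP at [0.195, 0.594, 0.248] pointing down, gripper open.
Joint ranges: [-3.08, 3.08], [-0.75, 2.2], [0.22, 2.44], [-1.43, 4.57], [0, 2.65], [-2.85, 2.85]. Speed limits (rad/s): [2.79, 2.79, 3.14, 3.14, 3.14, 3.14].

INTERFACE

Orientations are given as a rotation vector (axis times angle).
In Python, from workcell import state, camera, get_calibration, sign_off, nose_length gives the robot as it stands.
- The arm moves only by the shell command python3 -m inch 'ROWS' [FORCE]. ROWS is text: rows parted by semicolons, each of 7 numbers parted by spaces: the closure in counts, from 0 (fully open) to 255 (shut), then the shift along the tool's x, y, z in m, then the turn, a rotation vector about the tool's x, y, z in rad. A call has 1 to 12 rows; each row shifts and turns the commanded pose from where the row before left it, along the tool's axes as they then stand; what a row does not reach is not made up. A row lasts 1/12 s, in which the tool goes at most 41.7 mm and 7.16 degrees, less where a joint would pass 70% of its speed; a pose out of reach is approached as far as the arm can. A call is refused whole if a number of a shift passes 0.0417 or a number of a turn 0.125, either way. A call with a gripper value outside its range is refused whole. The fingers move at their own pace and stop on an object; FORCE is the grip in N (left out, the last holds). Time passes only in rows, so rows that do not move let the fingers close. It gives the time, the measured TCP pose, the force, the opening and the grip force at its end, in the units of the state.
- state(): the state, without advancing time (a new reading comes with each control period).
- camera(name): name is "scene" or "top" or "wrist"; returns (picture, depth): 480x640x3 uint8, blue, green, red; 480x640 float32, m along the optical axis (not along the pixel's ray), 0 where there is no reading.
- get_calibration(name): a dict with "K" (3x3 intrinsics, pixels), "extrinsics" (4x4, takes a point from world to camera coordinates). Camera axes: x right, y down, z forward; pixel columns grow to the right and rows downward; lengths in m; the calibration is good to about 2 mm. A picture is of the moment at which its call begins: read the wrist's pose just before it. get_calibration takes no time and is no camera call; for the wrist camera it gives the pose at the moment of the call.
- sign_off(): hands the job in; it is judged then, once.
The state is a dict: "time_s": time; "joint_positions": joint angles; "joint_velocities": joint speeds; "effort": joint torques, N m; "ee_pos": TCP position; "orientation": TCP orientation; "ft_force": force on the tool from outside, world axes, zero at the start; "moment": the same for the moment, N m; "opening": opening from 0.0 (shut) to 1.0 (fully open); "finger_force": force on a finger pad.
Only numpy, scipy, OpenCV 4.12 (cv2) and the standard library are available. Lean on these libraries where they do the work, as an engineer would, in place of code of your own. Each camera call takes 0.05 s, during which the arm holds its last target. There are 200 camera calls.

## Working session

There is one attempt and no reset: what is moved stays moved. The work goes in short steps, Python scripts to look and compute and a shell command to move; the robot and the scene stay as the last step left them, time stands still between calls to the robot, and variables do not carry over. Pictures are saved under pics/ and viewed, at most 10 in all, crops included, and the job is handed in when it is done.

```bash
ls; mkdir -p pics; python3 - <<'E'
from workcell import *
import cv2,numpy as np
print(state()); print(nose_length)
for n in("scene","top"):
    p,d=camera(n); cv2.imwrite(f"pics/{n}0.png",p); np.savez(f"pics/{n}0.npz",p=p,d=d,**get_calibration(n))
    print(get_calibration(n))
E
```

```text
pics
{'time_s': 0.0, 'joint_positions': array([ 1.07450113e+00,  5.28425063e-01,  1.43390107e+00, -1.42768492e-05,
        1.18138128e+00, -1.78511697e-01]), 'joint_velocities': array([-0.00027572,  0.00186626,  0.00072112,  0.00072796, -0.00094029,
       -0.00095559]), 'effort': array([-2.95127656e-04, -4.40045857e+01, -1.76592028e+01,  6.33445638e-02,
        5.82713750e-02, -1.56056835e-04]), 'ee_pos': array([0.19494449, 0.59310893, 0.24659722]), 'orientation': array([-0.49695793, -3.10133963,  0.00314073]), 'ft_force': array([ 0.53999172,  0.5174999 , -0.11782436]), 'moment': array([-0.01049272,  0.04092452, -0.00385456]), 'finger_force': 0.0, 'opening': 0.9999108908808897}
0.025
{'K': array([[450.07180984,   0.        , 324.49297953],
       [  0.        , 450.07180984, 235.97922505],
       [  0.        ,   0.        ,   1.        ]]), 'extrinsics': array([[ 0.21687549,  0.97619607,  0.00250232, -0.13290664],
       [ 0.54025238, -0.11788877, -0.83320442, -0.17898298],
       [-0.81307588,  0.1820535 , -0.55295944,  1.38025467],
       [ 0.        ,  0.        ,  0.        ,  1.        ]])}
{'K': array([[530.84471195,   0.        , 324.39465866],
       [  0.        , 530.84471195, 248.68912365],
       [  0.        ,   0.        ,   1.        ]]), 'extrinsics': array([[-0.01472208, -0.99972241,  0.01839467, -0.00243384],
       [-0.99649809,  0.01315525, -0.08257422,  0.53793153],
       [ 0.08230931, -0.01954592, -0.99641514,  1.09750225],
       [ 0.        ,  0.        ,  0.        ,  1.        ]])}
```

View pics/top0.png

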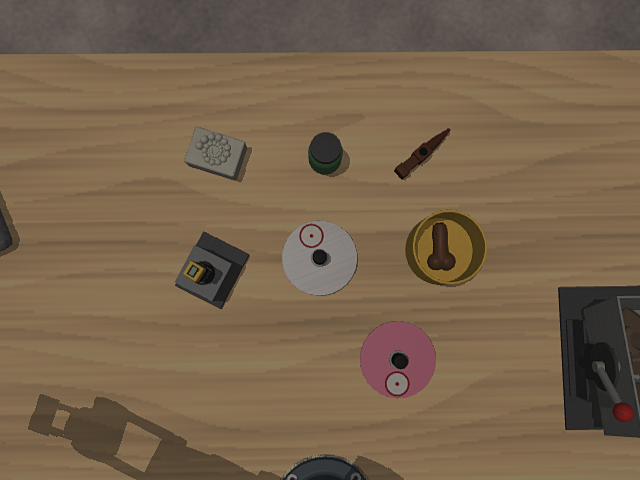

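View pics/scene0.png

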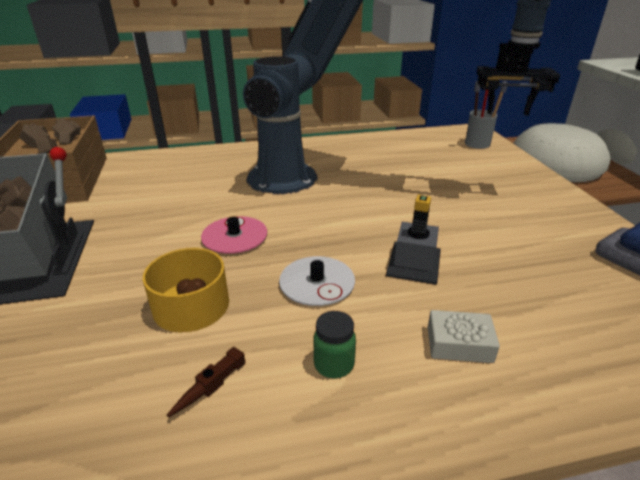

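The top view shows the white lid at (320,258) with its spot at (311,236), the pot at (445,247), and the probe's yellow top at (193,271) in the stand at about (212,270). The pink look-alike is at (398,360).

```bash
cat > h.py <<'E'
import numpy as np,cv2
def cloud(d,K,E):
    v,u=np.indices(d.shape); P=np.stack([(u-K[0,2])/K[0,0]*d,(v-K[1,2])/K[1,1]*d,d],-1)
    return (P-E[:3,3])@E[:3,:3]
def plane(u,v,z,K,E):
    r=np.linalg.inv(K)@[u,v,1]@E[:3,:3]; c=-E[:3,:3].T@E[:3,3]
    return c+r*(z-c[2])/r[2]
def circ(xy):
    A=np.c_[2*xy,np.ones(len(xy))]; s=np.linalg.lstsq(A,(xy**2).sum(1),rcond=None)[0]
    return s[:2],np.sqrt(s[2]+s[:2]@s[:2])
E
python3 - <<'E'
from h import *
f=np.load("pics/top0.npz");p,d,K,E=[f[k] for k in("p","d","K","extrinsics")]
W=cloud(d,K,E);z=W[...,2];hsv=cv2.cvtColor(p,cv2.COLOR_BGR2HSV)
def near(u,v,r):
    m=np.zeros(d.shape,np.uint8);cv2.circle(m,(u,v),r,1,-1);return m>0
yel=(hsv[...,1]>150)&(hsv[...,0]>18)&(hsv[...,0]<32)
m=near(445,247,48)&(z>.083); P=W[m]; print("pot",np.median(P[:,2]),len(P),P[:,:2].mean(0)); print("minEnc",cv2.minEnclosingCircle(P[:,:2].astype(np.float32)))
m=near(320,258,45)&(z>.009)&(z<.02);P=W[m];print("lid",np.median(P[:,2]),cv2.minEnclosingCircle(P[:,:2].astype(np.float32)),P[:,:2].mean(0))
m=near(320,258,45)&(z>.045);P=W[m];print("knob",np.median(P[:,2]),P[:,:2].mean(0),len(P))
print("spot",plane(311,236,.014,K,E))
m=near(200,271,25)&(z>.15);P=W[m];print("probe",np.median(P[:,2]),len(P),P[:,:2].mean(0),cv2.minAreaRect(P[:,:2].astype(np.float32)))
m=near(212,270,45)&(z>.068)&(z<.08);P=W[m];print("stand",np.median(P[:,2]),P[:,:2].mean(0),cv2.minAreaRect(P[:,:2].astype(np.float32)))
for n,u,v in(("jar",325,145),("ham",423,152),("cast",215,152),("pink",398,360)):print(n,W[v,u])
E
```

```text
pot 0.08865227023555541 687 [ 0.52967186 -0.24414436]
minEnc ((0.4977337718009949, -0.15986086428165436), 0.17961621284484863)
lid 0.013311622171033924 ((0.5207999348640442, 0.0013020472833886743), 0.07984689623117447) [0.52019565 0.00123742]
knob 0.05305684516445884 [0.5099484  0.00257264] 188
spot [0.56600046 0.0180036  0.014     ]
probe 0.16188359317669584 294 [0.48804046 0.22847501] ((0.46132320165634155, 0.1337457299232483), (0.24317306280136108, 0.03450708091259003), 74.60379028320312)
stand 0.07421127861519579 [0.48837671 0.23055473] ((0.4887612760066986, 0.23463121056556702), (0.08516174554824829, 0.08472547680139542), 62.64141845703125)
jar [ 0.74045223 -0.01281156  0.09462648]
ham [ 0.74073676 -0.22272598  0.03278786]
cast [0.74120442 0.21580321 0.04698416]
pink [ 0.30752123 -0.15490297  0.05242315]
```

```bash
python3 - <<'E'
from h import *
from scipy.spatial.transform import Rotation as R
f=np.load("pics/top0.npz");p,d,K,E=[f[k] for k in("p","d","K","extrinsics")]
W=cloud(d,K,E);z=W[...,2]
def near(u,v,r):
    m=np.zeros(d.shape,np.uint8);cv2.circle(m,(u,v),r,1,-1);return (m>0)&(d>.1)
m=near(445,247,46)&(z>.083)&(z<.1); P=W[m][:,:2]; print("pot",len(P),cv2.minEnclosingCircle(P.astype(np.float32)),circ(P))
m=near(320,258,25)&(z>.045)&(z<.06);P=W[m];print("knob",np.median(P[:,2]),cv2.minEnclosingCircle(P[:,:2].astype(np.float32)),P[:,:2].mean(0),len(P))
m=near(200,271,35)&(z>.15)&(z<.2);P=W[m];print("probe",np.median(P[:,2]),len(P),P[:,:2].mean(0),cv2.minAreaRect(P[:,:2].astype(np.float32)))
r=R.from_rotvec([-0.49695793, -3.10133963,  0.00314073]).as_matrix();print(r.round(3))
D=np.array([.521,.0015,.043])-[0.19494449, 0.59310893, 0.24659722];print("tool shift to lid",r.T@D)
E
```

```text
pot 647 ((0.5339103937149048, -0.25840699672698975), 0.07550741732120514) (array([ 0.53384935, -0.25779716]), np.float64(0.0720729414955992))
knob 0.052678989261391626 ((0.5204014182090759, 0.001028851605951786), 0.014753707684576511) [0.52026352 0.00106893] 162
probe 0.16184793559547853 288 [0.48892303 0.23298611] ((0.48902350664138794, 0.23410893976688385), (0.030607091262936592, 0.030179603025317192), 58.590179443359375)
[[-0.95   0.312 -0.001]
 [ 0.312  0.95  -0.002]
 [ 0.    -0.002 -1.   ]]
tool shift to lid [-0.49465666 -0.45968505  0.20437611]
```

```bash
python3 -m inch '0 -.02 -.018 0 0 0 0; 0 -.0247 -.023 0 0 0 0; 0 -.0247 -.023 0 0 0 0; 0 -.0247 -.023 0 0 0 0; 0 -.0247 -.023 0 0 0 0; 0 -.0247 -.023 0 0 0 0; 0 -.0247 -.023 0 0 0 0; 0 -.0247 -.023 0 0 0 0; 0 -.0247 -.023 0 0 0 0; 0 -.0247 -.023 0 0 0 0; 0 -.0247 -.023 0 0 0 0; 0 -.0247 -.023 0 0 0 0' 30
python3 -m inch '0 -.0247 -.023 0 0 0 0; 0 -.0247 -.023 0 0 0 0; 0 -.0247 -.023 0 0 0 0; 0 -.0247 -.023 0 0 0 0; 0 -.0247 -.023 0 0 0 0; 0 -.0247 -.023 0 0 0 0; 0 -.0247 -.023 .01 0 0 0; 0 -.0247 -.023 .02 0 0 0; 0 -.01 -.005 .02 0 0 0; 0 0 0 0 0 0 0; 0 0 0 0 0 0 0; 0 0 0 0 0 0 0'
python3 - <<'E'
from workcell import *
import cv2,numpy as np
from scipy.spatial.transform import Rotation as R
s=state();c=get_calibration("wrist");p,d=camera("wrist");cv2.imwrite("pics/w1.png",p);np.savez("pics/w1.npz",p=p,d=d,**c)
r=R.from_rotvec(s["orientation"]).as_matrix()
print(s["ee_pos"],r.round(3),r.T@(np.array([.5206,.0012,.045])-s["ee_pos"]),s["joint_positions"])
E
```

```text
time_s: 1.1
ee_pos: [0.3879, 0.2436, 0.2474]
orientation: [-0.497, -3.102, 0.0]
ft_force: [0.9, -0.3, 0.1]
opening: 0.997
finger_force: 0.0
time_s: 2.1
ee_pos: [0.5251, 0.0014, 0.1977]
orientation: [-0.496, -3.101, -0.001]
ft_force: [-0.1, 0.7, 0.0]
opening: 1.0
finger_force: 0.0
[0.52509972 0.00137292 0.1976587 ] [[-0.95   0.312 -0.001]
 [ 0.312  0.95   0.001]
 [ 0.001  0.    -1.   ]] [ 0.00401486 -0.00159152  0.15266402] [-2.10538861e-01  4.63768867e-01  1.73305392e+00  3.58548552e-04
  9.46095868e-01 -1.46406387e+00]
```

View pics/w1.png

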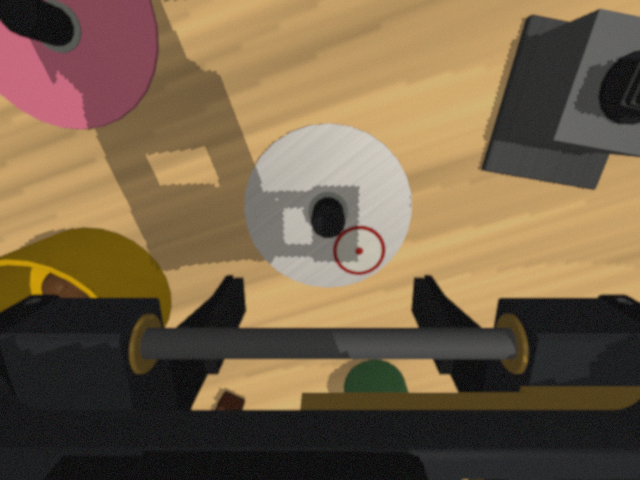

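The wrist view shows the white lid at (328,206), its knob at (328,217) and its spot at (359,251). The knob is centred between the fingers. I'll cross-check its position with depth, then descend.

```bash
python3 - <<'E'
from h import *
f=np.load("pics/w1.npz");p,d,K,E=[f[k] for k in("p","d","K","extrinsics")]
W=cloud(d,K,E);z=W[...,2];m=np.zeros(d.shape,np.uint8);cv2.circle(m,(328,206),90,1,-1)
m=(m>0)&(d>.05)
for a,b in((.045,.06),(.008,.02)):
    P=W[m&(z>a)&(z<b)];print(np.median(P[:,2]),cv2.minEnclosingCircle(P[:,:2].astype(np.float32)))
print(plane(359,251,.014,K,E))
E
python3 -m inch '0 .001 0 .012 0 0 0; 0 .001 -.0005 .02 0 0 0; 0 .001 -.0005 .02 0 0 0; 0 .001 -.0006 .02 0 0 0; 0 0 0 .02 0 0 0; 0 0 0 .015 0 0 0; 0 0 0 .01 0 0 0; 0 0 0 0 0 0 0; 0 0 0 0 0 0 0'
python3 -c "
from workcell import *;print(state()['ee_pos'])"
```

```text
0.05239437307581214 ((0.518991231918335, 0.0031841136515140533), 0.015012011863291264)
0.012638138123579654 ((0.519333004951477, 0.0030077898409217596), 0.08020088821649551)
[0.56697996 0.01960186 0.014     ]
time_s: 2.9
ee_pos: [0.5216, 0.0011, 0.0811]
orientation: [0.495, 3.102, -0.0]
ft_force: [-0.4, -0.2, -0.2]
opening: 1.001
finger_force: 0.0
[0.52164117 0.00107351 0.08112758]
```

```bash
python3 -m inch '0 .001 .0005 .015 0 0 0; 0 .0005 0 .013 0 0 0; 0 0 0 .009 0 0 0; 0 0 0 0 0 0 0; 0 0 0 0 0 0 0; 90 0 0 0 0 0 0; 150 0 0 0 0 0 0; 200 0 0 0 0 0 0; 200 0 0 0 0 0 0; 200 0 0 0 0 0 0; 200 0 0 0 0 0 0' 30
python3 -c "
from workcell import *;print(state()['ee_pos'],state()['ft_force'])"
```

```text
time_s: 3.82
ee_pos: [0.5203, 0.0013, 0.0437]
orientation: [0.497, 3.102, -0.0]
ft_force: [0.1, -0.2, -0.1]
opening: 0.632
finger_force: 0.0
[0.52034892 0.00132352 0.04374972] [ 0.1241149  -0.15253699 -0.05940506]
```

```bash
python3 -m inch '230 0 0 0 0 0 0; 230 0 0 0 0 0 0; 230 0 0 0 0 0 0; 230 0 0 0 0 0 0; 230 0 0 0 0 0 0; 230 0 0 0 0 0 0; 230 0 0 0 0 0 0; 230 0 0 0 0 0 0' 40
```

```text
time_s: 4.48
ee_pos: [0.5203, 0.0015, 0.0435]
orientation: [-0.497, -3.102, -0.0]
ft_force: [0.9, 1.0, -0.3]
opening: 0.334
finger_force: 40.0
```

```bash
python3 -m inch '230 0 0 -.003 0 0 0; 230 0 0 -.008 0 0 0; 230 0 0 -.015 0 0 0; 230 0 0 -.02 0 0 0; 230 0 0 -.02 0 0 0; 230 0 0 -.02 0 0 0; 230 0 0 -.02 0 0 0; 230 0 0 -.02 0 0 0; 230 0 0 -.012 0 0 0; 230 0 0 -.005 0 0 0; 230 0 0 0 0 0 0; 230 0 0 0 0 0 0'
python3 - <<'E'
from workcell import *
import cv2,numpy as np
from scipy.spatial.transform import Rotation as R
s=state();c=get_calibration("wrist");p,d=camera("wrist");cv2.imwrite("pics/w2.png",p);np.savez("pics/w2.npz",p=p,d=d,**c)
r=R.from_rotvec(s["orientation"]).as_matrix()
print(s["ee_pos"],s["ft_force"],r.T@(np.array([.534,-.258,.19])-s["ee_pos"]))
E
```

```text
time_s: 5.48
ee_pos: [0.5196, 0.0014, 0.1863]
orientation: [-0.497, -3.101, 0.0]
ft_force: [0.0, -0.0, -4.4]
opening: 0.333
finger_force: 40.0
[0.51959677 0.00143691 0.18631902] [ 3.00784374e-03 -3.96500253e-02 -4.35793878e+00] [-0.09474729 -0.24194562 -0.00371261]
```

View pics/w2.png

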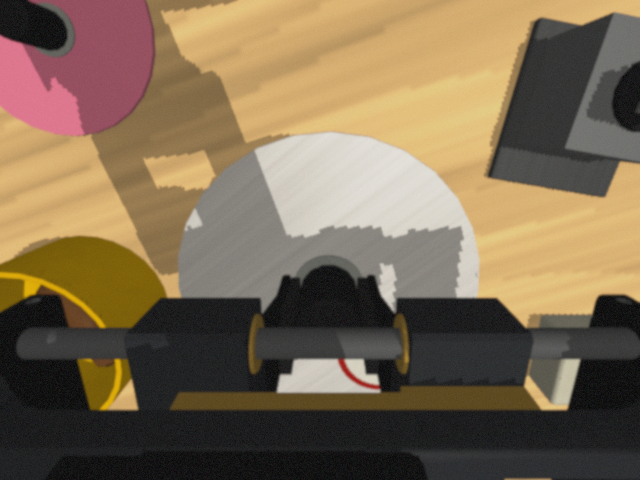

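The lid hangs level in the jaws with its centre at about (328,270), and the pot's rim is partly visible at the lower left. I'll go past the pot so the wrist camera sees the rim and the lid together.

```bash
python3 -m inch '230 -.008 -.008 0 0 0 0; 230 -.017 -.018 0 0 0 0; 230 -.022 -.024 0 0 0 0; 230 -.022 -.024 0 0 0 0; 230 -.022 -.024 0 0 0 0; 230 -.022 -.024 0 0 0 0; 230 -.022 -.024 0 0 0 0; 230 -.022 -.024 0 0 0 0; 230 -.022 -.024 0 0 0 0; 230 -.022 -.024 0 0 0 0; 230 -.017 -.018 0 0 0 0; 230 -.006 -.006 0 0 0 0'
python3 -m inch '230 0 0 0 0 0 0; 230 0 0 0 0 0 0; 230 0 0 0 0 0 0; 230 0 0 0 0 0 0'
python3 - <<'E'
from workcell import *
import cv2,numpy as np
s=state();c=get_calibration("wrist");p,d=camera("wrist");cv2.imwrite("pics/w3.png",p);np.savez("pics/w3.npz",p=p,d=d,ee=s["ee_pos"],ori=s["orientation"],**c)
print(s["ee_pos"],s["ft_force"])
E
```

```text
time_s: 6.53
ee_pos: [0.6582, -0.3042, 0.1845]
orientation: [0.502, 3.1, -0.004]
ft_force: [0.6, -0.4, -3.9]
opening: 0.334
finger_force: 40.0
time_s: 6.87
ee_pos: [0.6566, -0.2967, 0.1859]
orientation: [-0.495, -3.1, -0.002]
ft_force: [0.1, 0.6, -4.8]
opening: 0.336
finger_force: 40.0
[ 0.65662668 -0.29667718  0.18592111] [ 0.05058385  0.57968848 -4.78550659]
```

View pics/w3.png

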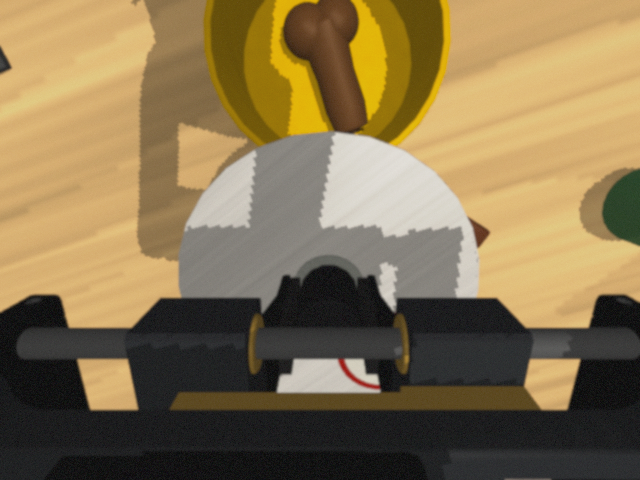

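The pot's open mouth shows around (328,60) and the lid edge below it, so I can fit both circles in the same camera frame.

```bash
python3 - <<'E'
from h import *
from scipy.optimize import least_squares
from scipy.spatial.transform import Rotation as R
f=np.load("pics/w3.npz");p,d,K,E=[f[k] for k in("p","d","K","extrinsics")]
ee=f["ee"];r=R.from_rotvec(f["ori"]).as_matrix()
W=cloud(d,K,E);z=W[...,2]
P=W[(d>.05)&(z>.083)&(z<.096)];P=P[np.hypot(P[:,0]-.534,P[:,1]+.258)<.09]
q=least_squares(lambda c:np.clip(np.abs(np.hypot(*(P[:,:2]-c[:2]).T)-.0725)-.0025,0,None),[.534,-.258],loss="soft_l1",f_scale=.001).x
rad=np.hypot(*(P[:,:2]-q).T);print("pot",len(P),np.median(P[:,2]),q,rad.min(),rad.max(),np.percentile(rad,[2,50,98]))
zl=ee[2]-.0435+.014
hsv=cv2.cvtColor(p,cv2.COLOR_BGR2HSV)
m=(d>.05)&(abs(z-zl)<.008)&(hsv[...,1]<45)&(hsv[...,2]>90); m[298:]=False
L=W[m];A=np.c_[L[:,:2]-ee[:2],np.ones(len(L))];n=np.linalg.lstsq(A,L[:,2],rcond=None)[0];print("lid plane slope",n,zl)
cols=np.where(m.any(0))[0];e=[]
for v in range(140,296,2):
    u=np.where(m[v])[0]
    if len(u)>20:e+=[W[v,u[0],:2],W[v,u[-1],:2]]
for u in cols[10:-10:3]: e.append(W[np.where(m[:,u])[0][0],u,:2])
e=np.array(e);c=least_squares(lambda c:np.hypot(*(e-c).T)-.0797,ee[:2],loss="soft_l1",f_scale=.0005).x
print("lid c",c,"free",circ(e),"tcp",ee)
D=np.r_[q-c,0];print("move tool",r.T@D, "tcp-based",r.T@np.r_[q-ee[:2],0],r[:,2])
E
```

```text
pot 3092 0.08824917417124511 [ 0.53237101 -0.25647893] 0.06883201657242236 0.07515656731580024 [0.06935739 0.07139239 0.07447099]
lid plane slope [-0.00199462  0.00062749  0.1550094 ] 0.15642111369549172
lid c [ 0.65631616 -0.29636468] free (array([ 0.65507991, -0.29587724]), np.float64(0.07865998959903546)) tcp [ 0.65662668 -0.29667718  0.18592111]
move tool [ 0.13020261 -0.00067105  0.00031963] tcp-based [ 0.13059497 -0.00047072  0.00032079] [-0.0020347   0.00169078 -0.9999965 ]
```

```bash
python3 -m inch '230 .008 0 0 0 0 0; 230 .016 0 0 0 0 0; 230 .022 -.0002 0 0 0 0; 230 .024 -.0002 0 0 0 0; 230 .024 -.0002 0 0 0 0; 230 .02 0 0 0 0 0; 230 .012 0 0 0 0 0; 230 .004 0 0 0 0 0; 230 0 0 .01 0 0 0; 230 0 0 .01 0 0 0; 230 0 0 0 0 0 0; 230 0 0 0 0 0 0'
python3 -m inch '230 0 0 0 0 0 0; 230 0 0 0 0 0 0; 230 0 0 0 0 0 0'
python3 - <<'E'
from workcell import *
from scipy.spatial.transform import Rotation as R
import numpy as np
s=state();r=R.from_rotvec(s["orientation"]).as_matrix()
print(s["ee_pos"],s["ft_force"],r.T@(np.array([.5324,-.2565,.1245])-s["ee_pos"]),r[:,2])
E
```

```text
time_s: 7.92
ee_pos: [0.5339, -0.2583, 0.1652]
orientation: [-0.496, -3.1, -0.001]
ft_force: [-0.5, 0.6, -3.0]
opening: 0.335
finger_force: 40.0
time_s: 8.17
ee_pos: [0.5342, -0.2587, 0.1666]
orientation: [0.497, 3.101, -0.001]
ft_force: [0.1, 1.1, -4.0]
opening: 0.335
finger_force: 40.0
[ 0.53422579 -0.25868168  0.1666387 ] [ 0.13367678  1.06436836 -4.026972  ] [0.00244381 0.00151251 0.04213672] [ 5.55353859e-04 -4.36844189e-04 -9.99999750e-01]
```

```bash
python3 -m inch '230 0 0 0 0 0 0; 230 0 0 0 0 0 0; 230 0 0 0 0 0 0; 230 0 0 0 0 0 0'
python3 - <<'E'
from workcell import *
from h import *
from scipy.optimize import least_squares
for n in("top","scene"):
    s=state();p,d=camera(n);c=get_calibration(n);W=cloud(d,c["K"],c["extrinsics"]);z=W[...,2]
    for nm,R_,z0,zw in(("pot",.0725,.088,.006),("lid",None,s["ee_pos"][2]-.0435+.013,.006)):
        P=W[(d>.1)&(abs(z-z0)<zw)];P=P[np.hypot(P[:,0]-.534,P[:,1]+.258)<.085][:,:2]
        if nm=="pot" : print(n,nm,len(P),least_squares(lambda c:np.clip(abs(np.hypot(*(P-c).T)-.0725)-.0025,0,None),[.533,-.257],loss="soft_l1",f_scale=.001).x)
        else: print(n,nm,len(P),cv2.minEnclosingCircle(P.astype(np.float32)))
    print(s["ee_pos"])
E
```

```text
time_s: 8.5
ee_pos: [0.5338, -0.2585, 0.1667]
orientation: [0.497, 3.102, -0.0]
ft_force: [-0.3, -0.4, -3.4]
opening: 0.337
finger_force: 40.0
top pot 146 [ 0.53345404 -0.25831214]
top lid 1042 ((0.537649929523468, -0.2524116039276123), 0.07938545942306519)
[ 0.53378255 -0.25846819  0.16669752]
scene pot 512 [ 0.53228421 -0.25525139]
scene lid 2924 ((0.5323774814605713, -0.25553610920906067), 0.08155722916126251)
[ 0.53374922 -0.25848707  0.16665109]
```

The TCP is within about 1 mm of the pot's centre by all three cameras, so I'll lower the lid.

```bash
python3 -m inch '230 0 0 .004 0 0 0; 230 0 0 .007 0 0 0; 230 0 0 .008 0 0 0; 230 0 0 .007 0 0 0; 230 0 0 .006 0 0 0; 230 0 0 .004 0 0 0; 230 0 0 .002 0 0 0; 230 0 0 .001 0 0 0; 230 0 0 0 0 0 0; 230 0 0 0 0 0 0; 230 0 0 0 0 0 0'
python3 -m inch '230 0 0 .001 0 0 0; 230 0 0 .0007 0 0 0; 230 0 0 0 0 0 0; 230 0 0 0 0 0 0'; python3 -c "
from workcell import *;print(state()['ee_pos'],state()['ft_force'])"
```

```text
time_s: 9.52
ee_pos: [0.534, -0.2586, 0.1279]
orientation: [0.497, 3.101, -0.001]
ft_force: [0.1, 0.0, -3.1]
opening: 0.34
finger_force: 40.0
time_s: 9.85
ee_pos: [0.5337, -0.2584, 0.1259]
orientation: [0.497, 3.102, -0.0]
ft_force: [0.0, -0.1, -3.5]
opening: 0.335
finger_force: 40.0
[ 0.53371317 -0.25841036  0.12589762] [ 0.04209792 -0.12916697 -3.54950432]
```

```bash
python3 -m inch '230 0 0 .0008 0 0 0; 230 0 0 0 0 0 0; 230 0 0 0 0 0 0'; python3 -m inch '230 0 0 .0008 0 0 0; 230 0 0 0 0 0 0; 230 0 0 0 0 0 0';python3 -c "
from workcell import *;print(state()['ee_pos'],state()['ft_force'],state()['moment'])"
```

```text
time_s: 10.1
ee_pos: [0.5337, -0.2584, 0.125]
orientation: [-0.497, -3.102, -0.0]
ft_force: [0.7, 1.0, -3.0]
opening: 0.335
finger_force: 40.0
time_s: 10.35
ee_pos: [0.5338, -0.2585, 0.1246]
orientation: [0.497, 3.102, -0.0]
ft_force: [0.3, 0.3, -2.1]
opening: 0.336
finger_force: 40.0
[ 0.53383429 -0.25851632  0.12456499] [ 0.27685018  0.33728348 -2.07502103] [ 0.10050115  0.09503283 -0.03950927]
```

Contact is starting. I'll press a little more, then release.

```bash
python3 -m inch '230 0 0 .0007 0 0 0; 230 0 0 0 0 0 0; 230 0 0 0 0 0 0'; python3 -m inch '230 0 0 .0005 0 0 0; 230 0 0 0 0 0 0; 230 0 0 0 0 0 0';python3 -c "
from workcell import *;print(state()['ee_pos'],state()['ft_force'],state()['moment'])"
```

```text
time_s: 10.6
ee_pos: [0.5338, -0.2585, 0.1245]
orientation: [0.497, 3.102, -0.0]
ft_force: [-1.8, 0.4, 5.8]
opening: 0.333
finger_force: 40.0
time_s: 10.85
ee_pos: [0.5338, -0.2585, 0.1245]
orientation: [0.497, 3.101, -0.001]
ft_force: [-3.9, 0.1, 9.2]
opening: 0.335
finger_force: 40.0
[ 0.53380558 -0.25850557  0.12447881] [-3.88589209  0.13623015  9.17407847] [ 0.33140973  0.51223283 -0.06322733]
```

```bash
python3 -m inch '150 0 0 0 0 0 0; 120 0 0 0 0 0 0; 60 0 0 0 0 0 0; 0 0 0 0 0 0 0; 0 0 0 0 0 0 0; 0 0 0 0 0 0 0; 0 0 0 0 0 0 0; 0 0 0 0 0 0 0; 0 0 0 0 0 0 0'
python3 -m inch '0 0 0 -.01 0 0 0; 0 0 0 -.02 0 0 0; 0 0 0 -.03 0 0 0; 0 0 0 -.03 0 0 0; 0 0 0 -.03 0 0 0; 0 0 0 -.02 0 0 0; 0 0 0 0 0 0 0; 0 0 0 0 0 0 0; 0 0 0 0 0 0 0'
python3 - <<'E'
from workcell import *
from h import *
s=state();c=get_calibration("wrist");p,d=camera("wrist");cv2.imwrite("pics/w4.png",p)
W=cloud(d,c["K"],c["extrinsics"]);z=W[...,2]
P=W[(d>.05)&(abs(z-.093)<.01)];P=P[np.hypot(P[:,0]-.534,P[:,1]+.258)<.085]
n=np.linalg.lstsq(np.c_[P[:,:2]-[.534,-.258],np.ones(len(P))],P[:,2],rcond=None)[0]
print(s["ee_pos"],n,cv2.minEnclosingCircle(P[:,:2].astype(np.float32)),np.percentile(P[:,2],[5,50,95]))
E
```

```text
time_s: 11.6
ee_pos: [0.5337, -0.2584, 0.123]
orientation: [-0.497, -3.102, -0.0]
ft_force: [-0.5, 0.6, 0.1]
opening: 0.929
finger_force: 0.0
time_s: 12.35
ee_pos: [0.5331, -0.258, 0.2627]
orientation: [-0.497, -3.101, -0.001]
ft_force: [-0.2, -0.3, 0.2]
opening: 1.003
finger_force: 0.0
[ 0.53312526 -0.25797649  0.26269306] [0.00114903 0.00044319 0.0936517 ] ((0.5325267910957336, -0.2576428949832916), 0.0800672322511673) [0.09241663 0.09362094 0.09490419]
```

View pics/w4.png

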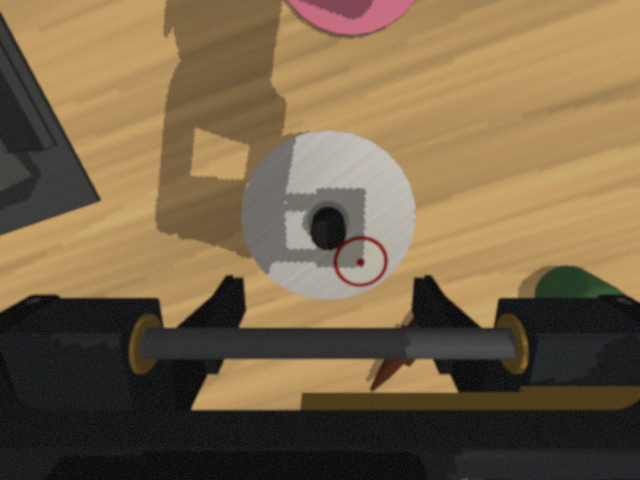

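The lid is level on the pot, flange top at about 95 mm, with its spot at (360,262). Next I'll go over to the probe and turn the jaws to its sides.

```bash
python3 -m inch '0 .008 .018 0 0 0 0; 0 .014 .033 0 0 0 0; 0 .0142 .033 0 0 0 0; 0 .0142 .033 0 0 0 0; 0 .0142 .033 0 0 0 0; 0 .0142 .033 0 0 0 0; 0 .0142 .033 0 0 0 0; 0 .0142 .033 0 0 0 0; 0 .0142 .033 0 0 0 0; 0 .0142 .033 0 0 0 0; 0 .0142 .033 0 0 0 0; 0 .0142 .033 0 0 0 0'
python3 -m inch '0 .0142 .033 0 0 0 0; 0 .0142 .033 0 0 0 0; 0 .002 .006 0 0 0 0; 0 0 0 0 0 0 .1; 0 0 0 0 0 0 .1; 0 0 0 0 0 0 0; 0 0 0 0 0 0 0; 0 0 0 0 0 0 0'
python3 - <<'E'
from workcell import *
from h import *
from scipy.spatial.transform import Rotation as R
s=state();c=get_calibration("wrist");p,d=camera("wrist");cv2.imwrite("pics/w5.png",p)
W=cloud(d,c["K"],c["extrinsics"]);z=W[...,2];r=R.from_rotvec(s["orientation"]).as_matrix()
print(s["ee_pos"],s["joint_positions"],np.degrees(np.arctan2(r[1,1],r[0,1])))
for a,b in((.15,.175),(.066,.08)):
    P=W[(d>.05)&(z>a)&(z<b)];P=P[np.hypot(P[:,0]-.489,P[:,1]-.234)<.07]
    if len(P):print(len(P),np.median(P[:,2]),cv2.minAreaRect(P[:,:2].astype(np.float32)))
E
```

```text
time_s: 13.4
ee_pos: [0.4956, 0.1563, 0.2615]
orientation: [-0.497, -3.099, 0.001]
ft_force: [0.1, 1.0, -0.2]
opening: 0.998
finger_force: 0.0
time_s: 14.07
ee_pos: [0.4904, 0.2321, 0.2623]
orientation: [-0.802, -3.036, 0.001]
ft_force: [0.4, -0.5, 0.8]
opening: 1.001
finger_force: 0.0
[0.49035525 0.23207622 0.26229459] [ 2.36043338e-01  3.99180152e-01  1.62194034e+00 -1.27881514e-04
  1.12221929e+00 -8.18362389e-01] 60.41622530419617
1699 0.1614649872433006 ((0.4878242015838623, 0.2367909848690033), (0.029796995222568512, 0.030115632340312004), 58.21757507324219)
5224 0.07361405661769836 ((0.4873550534248352, 0.23703497648239136), (0.08416132628917694, 0.08569439500570297), 62.19816589355469)
```

View pics/w5.png

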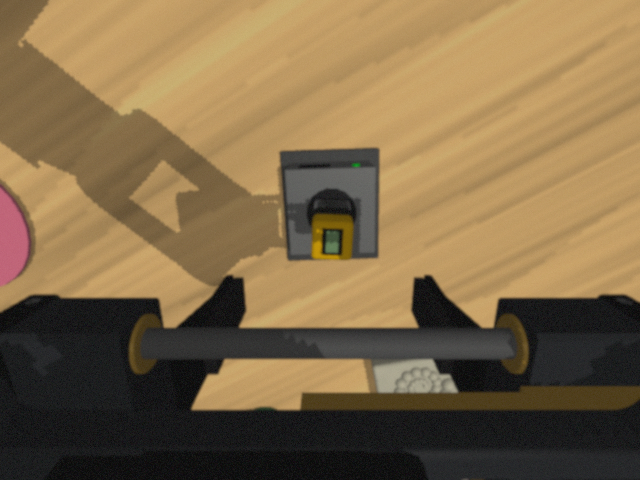

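The wrist view shows the probe's yellow top at (332,240) squarely between the fingers. Both cameras agree within about 2 mm, so I'll descend and grasp.

```bash
python3 -m inch '0 .0027 .0019 .01 0 0 .035; 0 0 0 .02 0 0 0; 0 0 0 .025 0 0 0; 0 0 0 .025 0 0 0; 0 0 0 .02 0 0 0; 0 0 0 .014 0 0 0; 0 0 0 .007 0 0 0; 0 0 0 0 0 0 0; 0 0 0 0 0 0 0; 0 0 0 0 0 0 0'
python3 -m inch '140 0 0 0 0 0 0; 200 0 0 0 0 0 0; 220 0 0 0 0 0 0; 220 0 0 0 0 0 0; 220 0 0 0 0 0 0; 220 0 0 0 0 0 0; 220 0 0 0 0 0 0; 220 0 0 0 0 0 0; 220 0 0 0 0 0 0; 220 0 0 0 0 0 0; 220 0 0 0 0 0 0; 220 0 0 0 0 0 0' 40
```

```text
time_s: 14.95
ee_pos: [0.4901, 0.2357, 0.143]
orientation: [0.857, 3.021, 0.002]
ft_force: [-0.3, -0.6, -0.2]
opening: 1.002
finger_force: 0.0
time_s: 15.95
ee_pos: [0.4892, 0.2356, 0.142]
orientation: [-0.857, -3.022, 0.0]
ft_force: [0.3, 0.0, 0.5]
opening: 0.339
finger_force: 40.0
```

```bash
python3 -m inch '220 0 0 -.004 0 0 0; 220 0 0 -.01 0 0 0; 220 0 0 -.016 0 0 0; 220 0 0 -.02 0 0 0; 220 0 0 -.02 0 0 0; 220 0 0 -.02 0 0 0; 220 0 0 -.02 0 0 0; 220 0 0 -.02 0 0 0; 220 0 0 -.015 0 0 0; 220 0 0 -.005 0 0 0; 220 0 0 0 0 0 0; 220 0 0 0 0 0 0'
python3 -m inch '220 0 0 0 0 0 0; 220 0 0 0 0 0 0'
python3 - <<'E'
from workcell import *
import numpy as np
from scipy.spatial.transform import Rotation as R
s=state();r=R.from_rotvec(s["orientation"]).as_matrix()
print(s["ee_pos"],s["ft_force"],s["moment"],r.round(4),r.T@(np.array([.5808,-.2416,s["ee_pos"][2]])-s["ee_pos"]))
E
```

```text
time_s: 16.95
ee_pos: [0.4886, 0.2355, 0.2917]
orientation: [-0.857, -3.022, 0.001]
ft_force: [-0.4, 0.1, -3.5]
opening: 0.341
finger_force: 40.0
time_s: 17.12
ee_pos: [0.4884, 0.2354, 0.2907]
orientation: [-0.857, -3.02, 0.002]
ft_force: [0.5, -0.1, -3.1]
opening: 0.339
finger_force: 40.0
[0.48837103 0.235365   0.29069618] [ 0.47424274 -0.05533804 -3.05150439] [-0.01072563  0.00882365 -0.00862944] [[-8.510e-01  5.251e-01 -3.000e-03]
 [ 5.251e-01  8.510e-01 -8.000e-04]
 [ 2.100e-03 -2.200e-03 -1.000e+00]] [-3.29123433e-01 -3.57374437e-01  8.34910560e-05]
```

```bash
python3 -m inch '220 -.009 -.01 0 0 0 0; 220 -.018 -.02 0 0 0 0; 220 -.023 -.025 0 0 0 0; 220 -.023 -.025 0 0 0 0; 220 -.023 -.025 0 0 0 0; 220 -.023 -.025 0 0 0 0; 220 -.023 -.025 0 0 0 0; 220 -.023 -.025 0 0 0 0; 220 -.023 -.025 0 0 0 0; 220 -.023 -.025 0 0 0 0; 220 -.023 -.025 0 0 0 0; 220 -.023 -.025 0 0 0 0'
python3 -m inch '220 -.023 -.025 0 0 0 0; 220 -.023 -.025 0 0 0 0; 220 -.017 -.018 0 0 0 0; 220 -.009 -.0094 0 0 0 0; 220 0 0 0 0 0 0; 220 0 0 0 0 0 0; 220 0 0 0 0 0 0; 220 0 0 0 0 0 0; 220 0 0 0 0 0 0; 220 0 0 0 0 0 0'
python3 - <<'E'
from workcell import *
import numpy as np,cv2
from scipy.spatial.transform import Rotation as R
s=state();r=R.from_rotvec(s["orientation"]).as_matrix()
print(s["ee_pos"],s["ft_force"],r.round(4),r.T@(np.array([.5808,-.2416,s["ee_pos"][2]])-s["ee_pos"]))
o=[]
for n in("scene","wrist","top"):
    c=get_calibration(n);p,d=camera(n);np.savez(f"pics/{n}6.npz",p=p,d=d,**c)
    if n=="scene":u,v=190,250
    elif n=="wrist":u,v=330,260
    else:u,v=445,247
    o.append(cv2.resize(p[max(0,v-130):v+110,max(0,u-130):u+130],(400,370),interpolation=cv2.INTER_CUBIC))
cv2.imwrite("pics/six.png",np.hstack(o[:2]))
E
```

```text
time_s: 18.12
ee_pos: [0.5605, -0.1392, 0.2908]
orientation: [-0.857, -3.02, -0.001]
ft_force: [0.9, -0.1, -3.2]
opening: 0.343
finger_force: 40.0
time_s: 18.95
ee_pos: [0.5816, -0.2399, 0.2923]
orientation: [-0.855, -3.023, -0.0]
ft_force: [-0.1, -0.5, -2.8]
opening: 0.344
finger_force: 40.0
[ 0.58156454 -0.23994801  0.29232781] [-0.10047413 -0.47627655 -2.75926498] [[-8.519e-01  5.237e-01  0.000e+00]
 [ 5.237e-01  8.519e-01  2.000e-04]
 [ 1.000e-04  2.000e-04 -1.000e+00]] [-2.13823013e-04 -1.80772196e-03 -3.16085278e-07]
```

View pics/six.png

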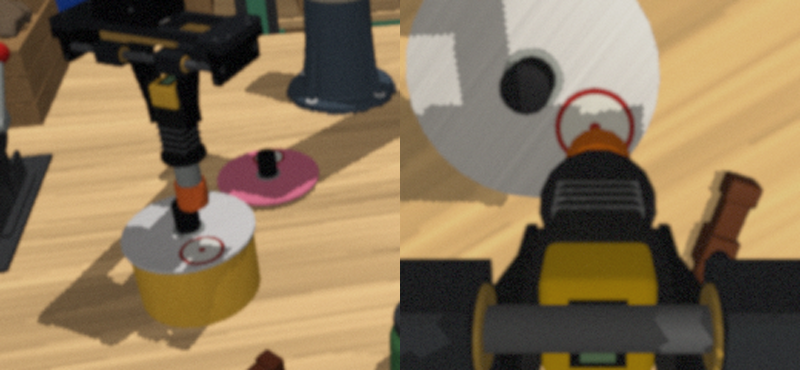

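The scene crop shows the orange nose above and behind the red ring, with the dot at crop (203,249), i.e. full-frame (192,281). In the wrist crop the dot is at (595,128), i.e. full-frame (327,213), just in front of the nose. I'll project the vertical axis to check for tilt and aim.

```bash
python3 - <<'E'
from h import *
L={n:np.load(f"pics/{n}6.npz") for n in("scene","wrist")}
for n,px in(("scene",(192,281.5)),("wrist",(326.8,213))):
    f=L[n];K,E,d,p=f["K"],f["extrinsics"],f["d"],f["p"]
    print(n,"spot",plane(*px,.095,K,E))
    pr=lambda X:(lambda q:(q[:2]/q[2]).round(1))(K@(E[:3,:3]@X+E[:3,3]))
    for z in(.163,.193,.228,.30):print(z,pr(np.array([.5814,-.2400,z])))
    print("spot proj",pr(np.array([.5808,-.2416,.095])))
    W=cloud(d,K,E);hsv=cv2.cvtColor(p,cv2.COLOR_BGR2HSV)
    o=(hsv[...,0]<14)&(hsv[...,1]>170)&(hsv[...,2]>90)&(d>.05)&(np.hypot(W[...,0]-.58,W[...,1]+.24)<.05)&(W[...,2]>.12)
    v,u=np.where(o);print("orange px",u.min(),u.max(),v.min(),v.max(),u.mean(),v.mean())
    # axis by cylinder slices
    from scipy.optimize import least_squares
    for a,b,rad in((.165,.191,.017),(.197,.222,.0135)):
        P=W[(d>.05)&(W[...,2]>a)&(W[...,2]<b)];P=P[np.hypot(P[:,0]-.58,P[:,1]+.24)<.04][:,:2]
        if len(P)>20:print("slice",a,len(P),least_squares(lambda c:np.hypot(*(P-c).T)-rad,[.58,-.24],loss="soft_l1",f_scale=.001).x)
E
```

```text
scene spot [ 0.57827934 -0.23809675  0.095     ]
0.163 [184.5 252. ]
0.193 [181.5 237.5]
0.228 [177.8 219.8]
0.3 [169.5 180.2]
spot proj [190.  282.6]
orange px 174 193 236 257 184.25 247.52464788732394
slice 0.165 271 [ 0.57848937 -0.23799014]
slice 0.197 189 [ 0.57894216 -0.23787237]
wrist spot [ 0.580347   -0.24095031  0.095     ]
0.163 [328.1 233.9]
0.193 [328.1 246.4]
0.228 [328.  265.1]
0.3 [327.8 330.2]
spot proj [326.5 213.7]
orange px 308 347 213 230 328.11078717201167 222.1399416909621
slice 0.165 358 [ 0.58091466 -0.23939842]
```

The scene camera puts nose and spot within 0.5 mm of each other, and the probe is upright. Descending.

```bash
python3 -m inch '220 0 -.0008 .004 0 0 0; 220 0 0 .008 0 0 0; 220 0 0 .01 0 0 0; 220 0 0 .011 0 0 0; 220 0 0 .011 0 0 0; 220 0 0 .008 0 0 0; 220 0 0 .005 0 0 0; 220 0 0 .003 0 0 0; 220 0 0 0 0 0 0; 220 0 0 0 0 0 0; 220 0 0 0 0 0 0; 220 0 0 0 0 0 0'
python3 -m inch '220 0 0 .002 0 0 0; 220 0 0 .002 0 0 0; 220 0 0 0 0 0 0; 220 0 0 0 0 0 0; 220 0 0 0 0 0 0'
```

```text
time_s: 20.1
ee_pos: [0.5815, -0.2422, 0.2328]
orientation: [0.857, 3.021, -0.001]
ft_force: [0.1, 0.3, -3.0]
opening: 0.343
finger_force: 40.0
time_s: 20.52
ee_pos: [0.5811, -0.242, 0.228]
orientation: [-0.857, -3.022, 0.0]
ft_force: [-0.5, -0.6, -3.4]
opening: 0.34
finger_force: 40.0
```

```bash
python3 -m inch '220 0 0 .0015 0 0 0; 220 0 0 .0015 0 0 0; 220 0 0 0 0 0 0; 220 0 0 0 0 0 0; 220 0 0 0 0 0 0'
python3 -m inch '220 0 0 .001 0 0 0; 220 0 0 .001 0 0 0; 220 0 0 0 0 0 0; 220 0 0 0 0 0 0; 220 0 0 0 0 0 0'
python3 -m inch '220 0 0 .001 0 0 0; 220 0 0 .001 0 0 0; 220 0 0 0 0 0 0; 220 0 0 0 0 0 0; 220 0 0 0 0 0 0'
```

```text
time_s: 20.93
ee_pos: [0.5811, -0.242, 0.225]
orientation: [-0.857, -3.022, -0.0]
ft_force: [0.1, -0.0, -2.7]
opening: 0.341
finger_force: 40.0
time_s: 21.35
ee_pos: [0.5813, -0.2421, 0.2233]
orientation: [0.857, 3.022, -0.0]
ft_force: [-0.3, 0.0, -1.2]
opening: 0.345
finger_force: 40.0
time_s: 21.77
ee_pos: [0.5813, -0.2421, 0.2212]
orientation: [0.857, 3.022, -0.0]
ft_force: [-0.0, 0.6, -0.5]
opening: 0.341
finger_force: 40.0
```

```bash
python3 -m inch '220 0 0 .001 0 0 0; 220 0 0 .001 0 0 0; 220 0 0 .0007 0 0 0; 220 0 0 0 0 0 0; 220 0 0 0 0 0 0; 220 0 0 0 0 0 0; 220 0 0 0 0 0 0; 220 0 0 0 0 0 0'
python3 - <<'E'
from workcell import *
from h import *
f=[];
o=[]
for n,u,v in(("scene",190,250),("wrist",330,260)):
    c=get_calibration(n);p,d=camera(n);f.append(state()["ft_force"][2])
    K,E=c["K"],c["extrinsics"];W=cloud(d,K,E)
    P=W[(d>.05)&(abs(W[...,2]-.094)<.006)];P=P[np.hypot(P[:,0]-.534,P[:,1]+.258)<.085]
    print(n,np.linalg.lstsq(np.c_[P[:,:2]-[.534,-.258],np.ones(len(P))],P[:,2],rcond=None)[0])
    o.append(cv2.resize(p[v-130:v+110,u-130:u+130],(400,370),interpolation=cv2.INTER_CUBIC))
cv2.imwrite("pics/seven.png",np.hstack(o));print(f,state()["ee_pos"])
E
```

```text
time_s: 22.43
ee_pos: [0.5813, -0.2421, 0.2185]
orientation: [0.857, 3.022, -0.0]
ft_force: [0.1, 0.3, 1.8]
opening: 0.343
finger_force: 40.0
scene [-0.00388211  0.00092163  0.09525235]
wrist [0.00013818 0.00020323 0.09370926]
[np.float64(-0.07623527393869856), np.float64(1.179322676531874)] [ 0.58128827 -0.24208057  0.21845915]
```

View pics/seven.png

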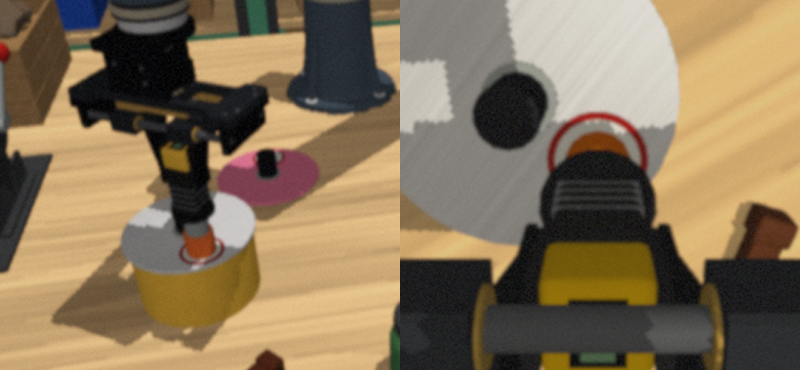

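The nose stands centred inside the red ring, with the scene crop showing it at about (200,245). The lid is level and the press is about 3.5 N.

```bash
python3 -c "
from workcell import *;print(sign_off())"
```

```text
the job is handed in; nothing more can be done
None
```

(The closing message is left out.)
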